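# Check two brake levers on the e-bike battery bench

### The arm

A 7-joint arm with a two-finger parallel gripper is mounted at the origin on the work surface. World frame = base frame: x ahead of the robot, y to its left, z up, the work surface at z = 0. Lengths are in m, angles in rad, forces in N, time in s.
With the tool pointing down it reaches from about 0.425 to 0.825 m from the base axis. Payload 3.6 kg.
Tool frame: the origin (TCP) lies on the centre line of the jaws, within the pads' length; the fingertips stand 19 mm ahead of it and the grasp point (between the pads) is the TCP; z points along the fingers, y is the direction in which the jaws open and shut (so a half turn about z gives the same grasp; the last joint's range is limited). The gripper opens to 85 mm and grips with 20 to 120 N. Pads are 22 mm wide; open, the fingers measure 114 mm over their backs; the gripper's body (76 mm by 85 mm) begins 54 mm behind the grasp point. The pads swing forward as they close: fully open they stand 13 mm farther back than shut.
Start: joints at [-1.321, 0.615, -0.013, 1.423, 0.008, 1.103, -0.04], TCP at [0.178, 0.625, 0.25] pointing down, gripper open.
Joint ranges: [-3.12, 3.12], [-0.3, 2.06], [-1.34, 1.32], [0.26, 2.42], [-1.36, 4.5], [0.01, 1.98], [-2.84, 2.84]. Speed limits (rad/s): [2.79, 2.79, 3.14, 3.14, 3.14, 3.14, 3.14].

### API

Orientations are given as a unit quaternion [w, x, y, z].
In Python, from workcell import ctrl gives the robot as it stands.
- The arm moves only by the tool send_rows, never from a script. Its argument "deltas" is a list of rows, each a list of 7 numbers: the closure, from -1 (fully open) to 1 (shut), then the shift along the tool's x, y, z in cm, then the turn, a rotation vector about the tool's x, y, z in degrees. A call has 1 to 8 rows; each row is the pose to reach, as a shift and turn from the pose commanded when the call began, along the tool's axes at that moment; what a row does not reach only later rows make up. A row lasts 1/12 s, in which the tool goes at most 41.7 mm and 7.16 degrees, less where a joint would pass 70% of its speed; a pose out of reach is approached as far as the arm can. A call with a gripper value outside its range is refused whole. The fingers move at their own pace and stop on an object; the grip force is fixed at half the most. Time passes only in rows, so rows that repeat a pose let the fingers close. It gives the time, the measured TCP pose, the force and the opening at its end, in the units of the state.
- ctrl.observe(): the state, without advancing time (a new reading comes with each control period).
- ctrl.camera(name): name is "scene" or "top"; returns a dict with "frame" (480x640x3 uint8, red, green, blue), "vertical_fov" (degrees; the focal length in pixels is half the picture's height over the tangent of half this angle, whatever the lens; pixels are square), "cx", "cy" (the principal point, pixels), "k1" (the pictures are not rectified: a ray, as slopes to the right and down, at radius r is drawn at 1 + k1 r^2 times it, then the intrinsics apply), "rvec" (rotation vector, rad) and "tvec" (3), from world to camera coordinates, as OpenCV has them. Camera axes: x right, y down, z forward; pixel columns grow to the right and rows downward; lengths in m; the calibration is good to about 2 mm. A picture is of the moment at which its call begins. There is no depth.
- ctrl.close_job(): hands the job in, once; it reports no verdict.
The state is a dict: "t": time; "q": joint angles; "joint_vel": joint speeds; "tau": joint torques, N m; "position": TCP position; "tool_rot": TCP orientation; "force": force on the tool from outside, world axes, zero at the start; "wrist_torque": the same for the moment, N m; "grip_width": finger opening in m.
Only numpy, scipy, OpenCV 4.12 (cv2) and the standard library are available. Lean on these libraries where they do the work, as an engineer would, in place of code of your own. Each camera call takes 0.05 s, during which the arm holds its last target.

### The job

With nothing gripped, press the brake lever on your left in with the backs of your fingers until it stops dead, without forcing it, keep it there for a second and let it spring back out; then do the same with the one on your right. One lever stops well short of its bar and the other goes right in to the bar: with a fingertip, push the red pointer on the white block between them all the way to the side of the lever that went in to its bar. Do not pinch a lever or the pointer, and leave the loose things on the bench where they are.

Things in the scene. Friction and masses are not known exactly. Their poses are not given: they have to be found in the camera images.
- stand_a: fixed test stand, left (y > 0) or right of the robot: grey base 130 x 120 mm, dark post and clamp, handlebar stub along the stand's y, centre line 105 mm up, black grip 32 mm thick from y -30 to +90 mm (end flange 38 mm), orange brake lever on its -x (robot) side. Origin on the table under the bar; x points from lever to bar, z up. Highest point 124 mm. Both stands look alike
- stand_b: fixed test stand, left (y > 0) or right of the robot: grey base 130 x 120 mm, dark post and clamp, handlebar stub along the stand's y, centre line 105 mm up, black grip 32 mm thick from y -30 to +90 mm (end flange 38 mm), orange brake lever on its -x (robot) side. Origin on the table under the bar; x points from lever to bar, z up. Highest point 124 mm. Both stands look alike
- pad_a (a point): place to press: point on the outer (robot-side) face of the orange lever blade, 105 mm up, 95 mm along it from the pivot. Blade 18 mm tall, 10 mm thick, straight from 68 mm before to 32 mm past this point. Axes turn with the lever: x square through the blade to the bar (press this way), y to its free end, z up. At rest parallel to the bar, 53 mm clear of the grip (stand_a)
- pad_b (a point): place to press: point on the outer (robot-side) face of the orange lever blade, 105 mm up, 95 mm along it from the pivot. Blade 18 mm tall, 10 mm thick, straight from 68 mm before to 32 mm past this point. Axes turn with the lever: x square through the blade to the bar (press this way), y to its free end, z up. At rest parallel to the bar, 53 mm clear of the grip (stand_b)
- lever_a (a joint): lever angle, rad: 0 = out, at rest; grows as pressed; vertical pivot 47 mm in x, -95 mm in y from the pad point (point's axes). Spring back: about 1 N at the pad at rest, 2 N fully in, then a dead stop. Sound lever: stops at about 0.18, some 30 mm short of the grip; worn: about 0.41, at the grip. One of the two is worn: press to find which
- lever_b (a joint): lever angle, rad: 0 = out, at rest; grows as pressed; vertical pivot 47 mm in x, -95 mm in y from the pad point (point's axes). Spring back: about 1 N at the pad at rest, 2 N fully in, then a dead stop. Sound lever: stops at about 0.18, some 30 mm short of the grip; worn: about 0.41, at the grip. One of the two is worn: press to find which
- block: fixed white block, 70 (x) x 150 (y) x 50 mm high, between the two stands, a black slot along its top; origin at the centre of its underside, y to the left as the robot looks at it, along the slot
- pointer_mid (a point): centre of the red pointer tab that slides on the block's top along the block's y; the tab is 30 (x) x 16 (y) x 30 mm high, its underside 1 mm above the block, this centre 66 mm above the table; axes as the block's
- pointer (a joint): place of the red pointer along the block's y, m: 0 = middle, +0.04 = fully to the robot's left, -0.04 = fully to its right; slides against about 1.5 N of friction and stays where it is left
- pack: glued row of ten grey battery cells lying side by side, 215 x 72 x 21 mm, loose, leave alone; origin at the centre of its underside
- cell_1: loose grey battery cell standing upright, 21 mm across, 70 mm tall, leave alone; origin at the centre of its underside
- cell_2: loose grey battery cell standing upright, 21 mm across, 70 mm tall, leave alone; origin at the centre of its underside
- tape: loose yellow tape roll lying flat, 90 mm across, 19 mm high, leave alone; origin at the centre of its underside
- driver: loose yellow-handled screwdriver lying down, under 30 mm high, leave alone
- spray: loose blue spray can, 52 mm across, 150 mm tall, leave alone; origin at the centre of its underside
- cup: loose green metal cup, 70 mm across, 80 mm tall, leave alone; origin at the centre of its underside
There are look-alikes about, which are no part of the job. What is meant by the block is not turquoise, and is the larger of those in its own colour.

How it is judged:
By the outcome, as a careful person would: the job done as asked, in the order asked, and still so for the second after the job is handed in, with the robot touching nothing.
It also fails if it takes over 72 s, if anything falls off the work surface, if the arm or the gripper's body presses on something with over 40 N, if the wrist force passes 120 N, or if a joint passes its speed limit or range.

## Working session

There is one attempt and no reset: what is moved stays moved. The work goes in short steps, Python scripts to look and compute and a tool call to move; the robot and the scene stay as the last step left them, time stands still between calls to the robot, and variables do not carry over. Pictures are saved under pics/ and viewed, and the job is handed in when it is done.

Besides the shell and the picture viewer there is one more tool, called after ">>>" in YAML: its name, and indented under it one key for each argument. send_rows: Moves the arm, as the interface text tells. Its arguments: {"type":"object","properties":{"deltas":{"type":"array","items":{"type":"array","items":{"type":"number"}}}},"required":["deltas"]}

```bash
mkdir -p pics; ls; python3 - <<'E'
from workcell import ctrl
import cv2,pickle
s=ctrl.observe();print(s)
for n in("scene","top"):
    c=ctrl.camera(n);cv2.imwrite(f"pics/{n}0.png",c["frame"][:,:,::-1]);pickle.dump(c,open(f"{n}.pkl","wb"))
    print({k:v for k,v in c.items() if k!="frame"})
E
```

```text
pics
{'t': 0.0, 'q': array([-1.32051868,  0.61593249, -0.01258666,  1.4249105 ,  0.00808392,
        1.10338619, -0.04038324]), 'joint_vel': array([ 0.00019751, -0.00137151, -0.00155427, -0.002074  , -0.00109495,
       -0.00085862, -0.000757  ]), 'tau': array([-3.88379685e-04, -4.69218957e+01,  2.58838842e-01, -1.71036315e+01,
        9.89702210e-03,  9.71362431e-03,  1.44424359e-05]), 'position': array([0.17742319, 0.62457167, 0.2491257 ]), 'tool_rot': array([-1.58354059e-04,  1.37921738e-01,  9.90442286e-01, -1.28353649e-03]), 'force': array([-0.22363421,  0.15225346,  0.39716066]), 'wrist_torque': array([-0.00265957,  0.01874502, -0.02364705]), 'grip_width': 0.08591470580858984}
{'vertical_fov': 52.94934928558497, 'cx': 324.3586232087177, 'cy': 239.20777506275337, 'k1': 0.0361970904921931, 'rvec': array([ 1.85967728,  1.38058626, -0.70726416]), 'tvec': array([-0.18398998, -0.25952311,  1.72273286])}
{'vertical_fov': 52.795376242881, 'cx': 318.5797158995669, 'cy': 232.77380741302557, 'k1': 0.012954435714234847, 'rvec': array([ 2.15934397, -2.17429894,  0.0959731 ]), 'tvec': array([0.01576929, 0.56834328, 1.27178124])}
```

View pics/scene0.png

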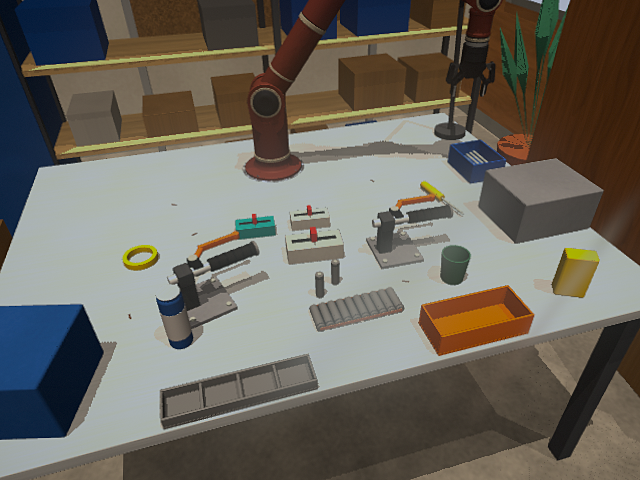

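View pics/top0.png

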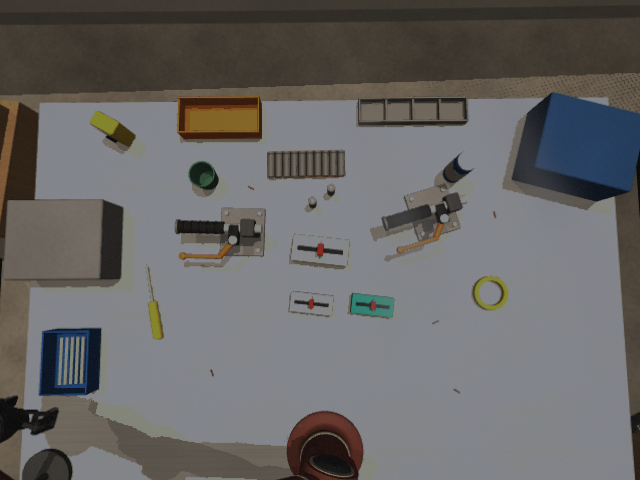

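```bash
cat > h.py <<'E'
import numpy as np,cv2,pickle
def K(c):
    f=240/np.tan(np.radians(c["vertical_fov"])/2);return np.array([[f,0,c["cx"]],[0,f,c["cy"]],[0,0,1]]),np.array([c["k1"],0,0,0,0.])
def bp(c,uv,z):
    k,d=K(c);p=cv2.undistortPoints(np.array(uv,float).reshape(-1,1,2),k,d).reshape(-1,2)
    R=cv2.Rodrigues(c["rvec"])[0];o=-R.T@c["tvec"]
    r=np.c_[p,np.ones(len(p))]@R
    return o+r*((z-o[2])/r[:,2])[:,None]
def pr(c,X):
    k,d=K(c);return cv2.projectPoints(np.array(X,float).reshape(-1,1,3),c["rvec"],c["tvec"],k,d)[0].reshape(-1,2)
E
python3 - <<'E'
import pickle,cv2
c=pickle.load(open("top.pkl","rb"))["frame"][:,:,::-1]
cv2.imwrite("pics/l.png",cv2.resize(c[190:280,160:280],None,fx=6.5,fy=6.5,interpolation=cv2.INTER_CUBIC))
cv2.imwrite("pics/r.png",cv2.resize(c[175:265,370:490],None,fx=6.5,fy=6.5,interpolation=cv2.INTER_CUBIC))
cv2.imwrite("pics/m.png",cv2.resize(c[190:280,280:400],None,fx=6.5,fy=6.5,interpolation=cv2.INTER_CUBIC))
E
```

```text
(no output)
```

View pics/l.png

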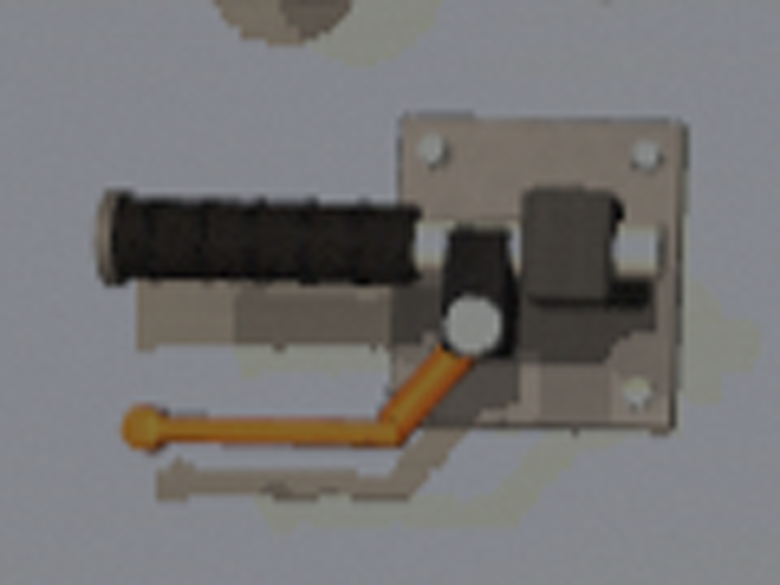

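View pics/r.png

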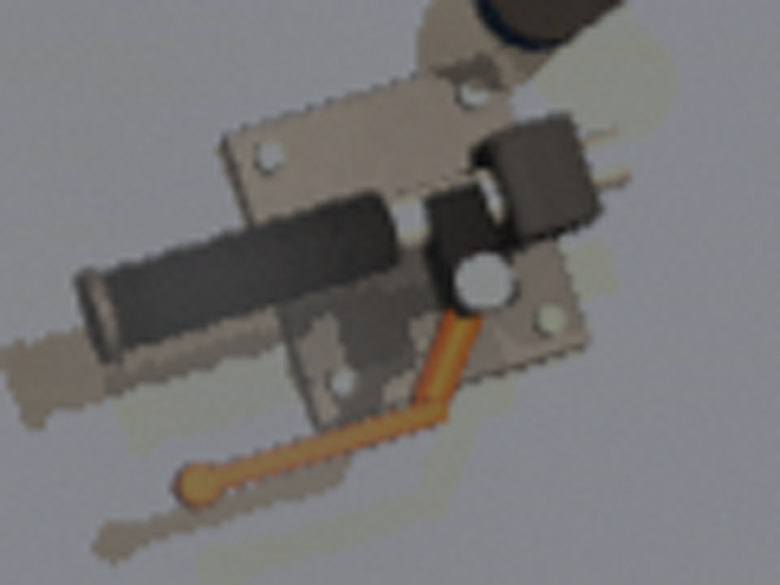

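View pics/m.png

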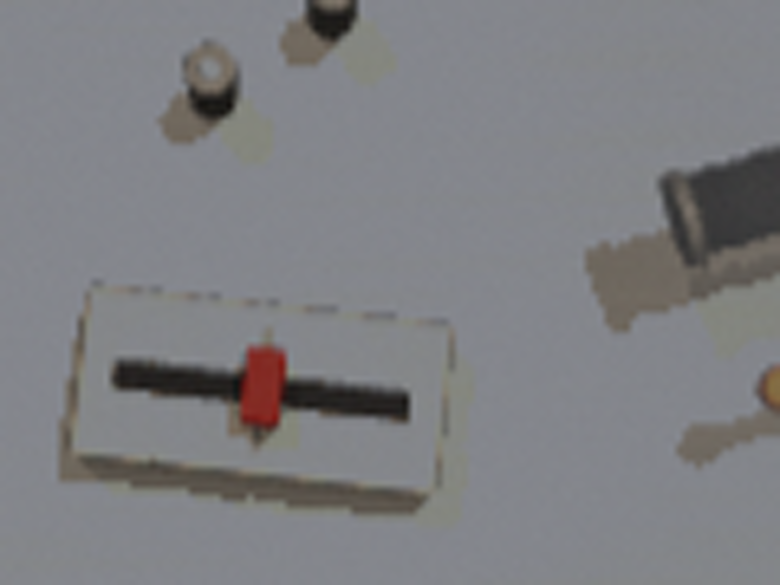

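```bash
python3 - <<'E'
import pickle,numpy as np
from h import *
c=pickle.load(open("top.pkl","rb"))
def px(o,P): return [((x+.5)/6.5-.5+o[0],(y+.5)/6.5-.5+o[1]) for x,y in P]
L=(160,190);Rr=(370,175);M=(280,190)
print("L ball, elbow top,z.114",bp(c,px(L,[(145,427),(393,432)]),.114))
print("L edge",bp(c,px(L,[(165,441),(395,445)]),.114), "upper",bp(c,px(L,[(165,416),(380,419)]),.114))
print("L pivot",bp(c,px(L,[(472,323)]),.12))
print("R ball, elbow",bp(c,px(Rr,[(200,484),(437,408)]),.114))
print("R edge",bp(c,px(Rr,[(225,490),(445,420)]),.114),"upper",bp(c,px(Rr,[(220,467),(415,403)]),.114))
print("R pivot",bp(c,px(Rr,[(485,281)]),.12))
print("L grip ends",bp(c,px(L,[(108,237),(415,242)]),.121))
print("R grip",bp(c,px(Rr,[(95,316),(390,230)]),.121))
print("block top corners",bp(c,px(M,[(93,287),(451,323),(430,493),(80,457)]),.05))
print("pointer",bp(c,px(M,[(267,348),(284,350),(262,427),(243,424)]),.081))
print("cam",-cv2.Rodrigues(c["rvec"])[0].T@c["tvec"])
for n,p in (("spray",(455,165)),("cell",(312,202)),("cell",(331,189))): print(n,bp(c,[p],.07))
print(bp(c,[(318,295)],0.05),bp(c,[(352,293),(393,296)],.05))
E
```

```text
L ball, elbow top,z.114 [[0.5059621  0.35341177 0.114     ]
 [0.50334859 0.25786856 0.114     ]]
L edge [[0.50051849 0.3455961  0.114     ]
 [0.49834318 0.25702997 0.114     ]] upper [[0.51014271 0.34579747 0.114     ]
 [0.5083886  0.26294521 0.114     ]]
L pivot [[0.54469427 0.22678864 0.12      ]]
R ball, elbow [[ 0.5176958  -0.1927301   0.114     ]
 [ 0.54632708 -0.28428408  0.114     ]]
R edge [[ 0.51532372 -0.2022501   0.114     ]
 [ 0.54167684 -0.28720604  0.114     ]] upper [[ 0.52418161 -0.20054504  0.114     ]
 [ 0.54831766 -0.27591547  0.114     ]]
R pivot [[ 0.5946122  -0.30270294  0.12      ]]
L grip ends [[0.57885915 0.36717654 0.121     ]
 [0.57604564 0.2488955  0.121     ]]
R grip [[ 0.58211455 -0.15287474  0.121     ]
 [ 0.61452489 -0.26670475  0.121     ]]
block top corners [[ 0.56420803  0.07692527  0.05      ]
 [ 0.54846851 -0.06835148  0.05      ]
 [ 0.47969843 -0.05901419  0.05      ]
 [ 0.49517945  0.08228193  0.05      ]]
pointer [[ 5.36459976e-01  6.20606510e-03  8.10000000e-02]
 [ 5.35618400e-01 -5.14316774e-04  8.10000000e-02]
 [ 5.05208748e-01  8.39389299e-03  8.10000000e-02]
 [ 5.06445211e-01  1.58866967e-02  8.10000000e-02]]
cam [4.41482375e-01 2.20596771e-04 1.32128102e+00]
spray [[ 0.7404833  -0.34792116  0.07      ]]
cell [[0.64534856 0.02816624 0.07      ]]
cell [[ 0.6794188  -0.02184945  0.07      ]]
[[0.40318789 0.01420865 0.05      ]] [[ 0.4078261  -0.07448746  0.05      ]
 [ 0.3994561  -0.18103033  0.05      ]]
```

```bash
cat > d.py <<'E'
import sys,numpy as np
from scipy.spatial.transform import Rotation as Ro
from workcell import ctrl
def frame(yaw): # tool y at world yaw, z down
    y=np.array([np.cos(yaw),np.sin(yaw),0]);z=np.array([0,0,-1.]);return np.c_[np.cross(y,z),y,z]
def delta(p,yawdeg):
    s=ctrl.observe();q=s["tool_rot"];R=Ro.from_quat([q[1],q[2],q[3],q[0]])
    d=R.inv().apply(np.array(p)-s["position"])*100
    r=np.degrees((R.inv()*Ro.from_matrix(frame(np.radians(yawdeg)))).as_rotvec())
    print(np.round(d,2),np.round(r,1))
def st():
    s=ctrl.observe();print(s["t"],s["position"].round(4),"F",s["force"].round(2),"q",s["q"].round(2),"w",round(s["grip_width"],4))
if __name__=="__main__":
    a=[float(x) for x in sys.argv[1:]];st()
    for i in range(0,len(a),4):delta(a[i:i+3],a[i+3])
E
python3 d.py .445 .324 .25 -1.4  .178 .625 .25 74
```

```text
0.1 [0.1774 0.6247 0.2492] F [ 0.79 -0.8   0.05] q [-1.32  0.62 -0.01  1.42  0.01  1.1  -0.04] w 0.0855
[-3.395e+01 -2.161e+01 -2.000e-02] [-0.1  0.1 75.5]
[-0.05  0.05 -0.08] [-0.1  0.   0.1]
```

>>> send_rows:
  deltas:
    - [1,-1.5,-1,0,0,0,3]
    - [1,-4,-2.5,0,0,0,8]
    - [1,-6.5,-4,0,0,0,14]
    - [1,-9,-5.7,0,0,0,20]
    - [1,-11.5,-7.3,0,0,0,26]
    - [1,-14,-9,0,0,0,32]
    - [1,-16.5,-10.5,0,0,0,37]
    - [1,-18,-11.5,0,0,0,40]

```text
t: 0.77
position: [0.322, 0.4622, 0.2501]
tool_rot: [0.001, 0.472, 0.882, -0.001]
force: [0.7, -0.6, -1.4]
grip_width: 0.0003
```

```bash
python3 d.py .445 .324 .25 -1.4
```

```text
0.7667 [0.322  0.4622 0.2501] F [ 0.71 -0.56 -1.43] q [-1.13  0.48  0.19  1.68 -0.1   0.98 -0.31] w 0.0003
[-18.32   2.57   0.06] [ 0.   0.1 35.1]
```

>>> send_rows:
  deltas:
    - [1,-2,0.3,0,0,0,4]
    - [1,-5,0.7,0,0,0,9]
    - [1,-8,1.1,0,0,0,15]
    - [1,-11,1.5,0,0,0,21]
    - [1,-14,2,2,0,0,27]
    - [1,-16.5,2.4,5,0,0,32]
    - [1,-18,2.6,8,0,0,35]
    - [1,-18.3,2.6,9,0,0,35.1]

```text
t: 1.43
position: [0.4437, 0.3245, 0.1566]
tool_rot: [0.001, 0.715, 0.699, -0.004]
force: [-0.5, 0.3, -0.1]
grip_width: 0.0004
```

```bash
python3 d.py .445 .324 .105 -1.4
```

```text
1.4333 [0.4437 0.3245 0.1566] F [-0.48  0.27 -0.06] q [-0.88  0.59  0.32  1.83 -0.26  0.77 -0.45] w 0.0004
[-0.01  0.15  5.16] [-0.2  0.3  0.1]
```

>>> send_rows:
  deltas:
    - [1,0,0,1,0,0,0]
    - [1,0,0,2.5,0,0,0]
    - [1,0,0,4,0,0,0]
    - [1,0,0.1,5,0,0,0]
    - [1,0,0.1,5.1,0,0,0]

```text
t: 1.85
position: [0.443, 0.3301, 0.1081]
tool_rot: [-0.001, 0.712, 0.702, -0.001]
force: [-0.6, 0.3, 0.5]
grip_width: -0.0
```

```bash
python3 - <<'E'
from workcell import ctrl
import cv2
a=ctrl.camera("top")["frame"][170:290,140:300,::-1];b=ctrl.camera("scene")["frame"][150:290,320:500,::-1]
cv2.imwrite("pics/a1.png",cv2.hconcat([cv2.resize(a,(400,300)),cv2.resize(b,(400,300))]))
E
python3 d.py .445 .324 .105 -1.4
```

```text
1.95 [0.4442 0.3299 0.1096] F [ 0.35 -0.06  0.32] q [-0.86  0.66  0.29  1.86 -0.29  0.66 -0.42] w -0.0002
[-0.59  0.09  0.46] [-0.  -0.1  0.6]
```

View pics/a1.png

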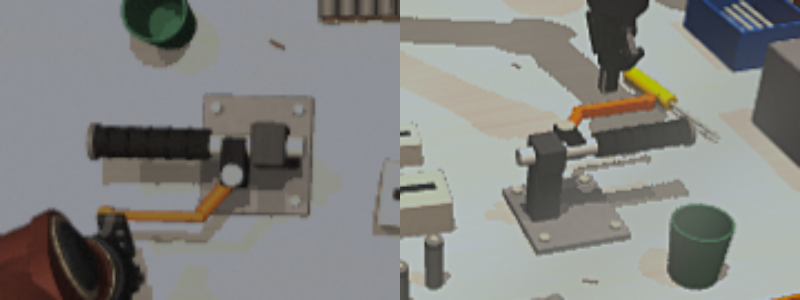

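>>> send_rows:
  deltas:
    - [1,-0.2,0.5,0.2,0,0,0]
    - [1,-0.4,1.3,0.4,0,0,0]
    - [1,-0.6,2.2,0.5,0,0,0.5]
    - [1,-0.6,3.0,0.5,0,0,0.6]
    - [1,-0.6,3.3,0.5,0,0,0.6]
    - [1,-0.6,3.3,0.5,0,0,0.6]
    - [1,-0.6,3.3,0.5,0,0,0.6]

```text
t: 2.53
position: [0.4777, 0.3219, 0.1043]
tool_rot: [-0.0, 0.717, 0.697, -0.0]
force: [-0.0, -0.5, 0.0]
grip_width: -0.0001
```

```bash
python3 d.py .485 .324 .105 -1.4
```

```text
2.5333 [0.4777 0.3219 0.1043] F [-0.04 -0.49  0.05] q [-0.81  0.7   0.29  1.8  -0.29  0.68 -0.39] w -0.0001
[ 0.23  0.73 -0.07] [-0.  -0.  -0.2]
```

>>> send_rows:
  deltas:
    - [1,0,0.4,0,0,0,0]
    - [1,0.1,0.7,0,0,0,0]
    - [1,0.3,1.1,0,0,0,2]
    - [1,0.45,1.4,0,0,0,4]
    - [1,0.6,1.7,0,0,0,6]
    - [1,0.8,2.0,0,0,0,7.5]
    - [1,0.8,2.1,0,0,0,8.5]
    - [1,0.8,2.1,0,0,0,8.5]

```text
t: 3.2
position: [0.4984, 0.3302, 0.1042]
tool_rot: [-0.0, 0.766, 0.643, -0.0]
force: [0.1, 1.0, -0.2]
grip_width: -0.0001
```

```bash
python3 d.py .4999 .3325 .105 -10; python3 - <<'E'
from workcell import ctrl
import cv2
a=ctrl.camera("top")["frame"][170:290,140:300,::-1]
cv2.imwrite("pics/a2.png",cv2.resize(a,(640,480)))
E
python3 d.py
```

```text
3.2 [0.4984 0.3302 0.1042] F [ 0.1   0.96 -0.21] q [-0.82  0.73  0.33  1.74 -0.33  0.73 -0.5 ] w -0.0001
[ 0.26  0.11 -0.08] [-0. -0. -0.]
3.25 [0.4982 0.3301 0.1042] F [-0.98  1.57 -0.7 ] q [-0.82  0.73  0.33  1.74 -0.33  0.73 -0.5 ] w -0.0002
```

View pics/a2.png

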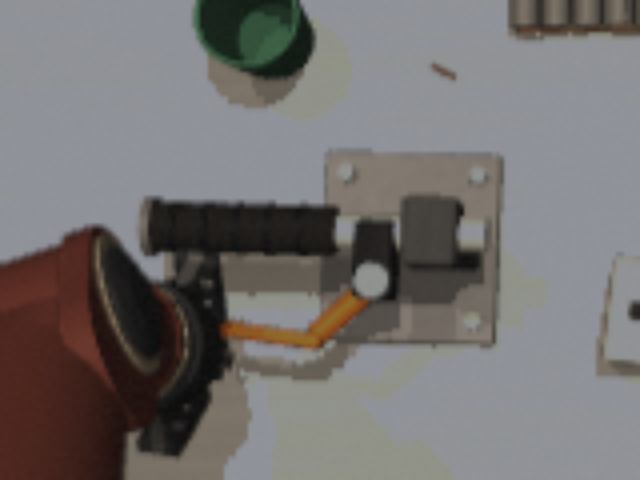

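>>> send_rows:
  deltas:
    - [1,0.04,0.1,0,0,0,0.6]
    - [1,0.08,0.2,0,0,0,1.2]
    - [1,0.12,0.3,0,0,0,1.7]
    - [1,0.12,0.3,0,0,0,1.7]
    - [1,0.12,0.3,0,0,0,1.7]

```text
t: 3.67
position: [0.5018, 0.3302, 0.1043]
tool_rot: [-0.0, 0.776, 0.631, -0.0]
force: [-1.7, 1.0, 0.3]
grip_width: 0.0003
```

>>> send_rows:
  deltas:
    - [1,0.04,0.1,0,0,0,0.6]
    - [1,0.08,0.2,0,0,0,1.1]
    - [1,0.08,0.2,0,0,0,1.1]
    - [1,0.08,0.2,0,0,0,1.1]

```text
t: 4.0
position: [0.504, 0.3305, 0.1043]
tool_rot: [0.0, 0.782, 0.623, 0.0]
force: [-1.7, 1.7, 0.6]
grip_width: -0.0003
```

>>> send_rows:
  deltas:
    - [1,0.04,0.1,0,0,0,0.6]
    - [1,0.08,0.2,0,0,0,1.1]
    - [1,0.08,0.2,0,0,0,1.1]
    - [1,0.08,0.2,0,0,0,1.1]

```text
t: 4.33
position: [0.5062, 0.3308, 0.1043]
tool_rot: [0.0, 0.788, 0.616, 0.0]
force: [-2.0, 2.4, 0.3]
grip_width: -0.0001
```

>>> send_rows:
  deltas:
    - [1,0.04,0.1,0,0,0,0.6]
    - [1,0.08,0.2,0,0,0,1.1]
    - [1,0.08,0.2,0,0,0,1.1]
    - [1,0.08,0.2,0,0,0,1.1]

```text
t: 4.67
position: [0.5083, 0.3311, 0.1043]
tool_rot: [0.0, 0.794, 0.608, 0.0]
force: [-1.8, 3.0, 1.2]
grip_width: -0.0001
```

```bash
python3 - <<'E'
from workcell import ctrl
import cv2
a=ctrl.camera("top")["frame"][170:290,140:300,::-1];b=ctrl.camera("scene")["frame"][150:270,360:500,::-1]
cv2.imwrite("pics/a3.png",cv2.hconcat([cv2.resize(a,(400,300)),cv2.resize(b,(400,343))[:300]]))
E
for i in 1 2 3; do python3 d.py; done; python3 -c "
from workcell import ctrl;s=ctrl.observe();print(s['wrist_torque'],s['t'])"
```

```text
4.7667 [0.5083 0.331  0.1043] F [-2.39  0.89  1.  ] q [-0.83  0.74  0.36  1.71 -0.35  0.75 -0.56] w 0.0004
4.7667 [0.5083 0.331  0.1043] F [-2.39  0.89  1.  ] q [-0.83  0.74  0.36  1.71 -0.35  0.75 -0.56] w 0.0004
4.7667 [0.5083 0.331  0.1043] F [-2.39  0.89  1.  ] q [-0.83  0.74  0.36  1.71 -0.35  0.75 -0.56] w 0.0004
[0.36634421 0.30177749 0.01998101] 4.7667
```

View pics/a3.png

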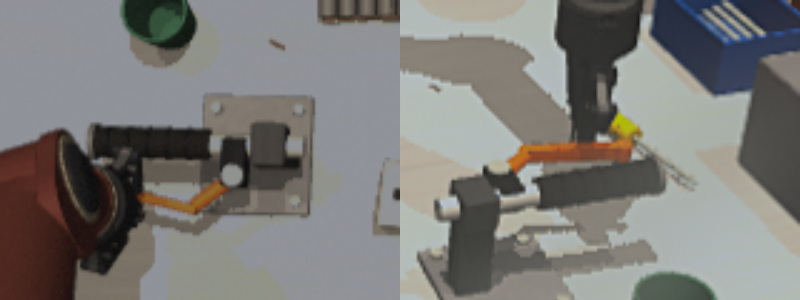

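>>> send_rows:
  deltas:
    - [1,0.06,0.1,0,0,0,0.6]
    - [1,0.12,0.2,0,0,0,1.2]
    - [1,0.18,0.29,0,0,0,1.7]
    - [1,0.24,0.39,0,0,0,2.3]
    - [1,0.3,0.49,0,0,0,2.9]
    - [1,0.36,0.58,0,0,0,3.4]
    - [1,0.41,0.68,0,0,0,4]
    - [1,0.46,0.77,0,0,0,4.6]

```text
t: 5.43
position: [0.517, 0.3336, 0.1043]
tool_rot: [-0.0, 0.818, 0.576, 0.0]
force: [-1.9, 1.9, 0.2]
grip_width: -0.0002
```

>>> send_rows:
  deltas:
    - [1,0.06,0.1,0,0,0,0.6]
    - [1,0.12,0.2,0,0,0,1.2]
    - [1,0.18,0.29,0,0,0,1.7]
    - [1,0.24,0.39,0,0,0,2.3]
    - [1,0.24,0.39,0,0,0,2.3]
    - [1,0.24,0.39,0,0,0,2.3]

```text
t: 5.93
position: [0.5214, 0.3346, 0.1043]
tool_rot: [-0.0, 0.829, 0.56, 0.0]
force: [-1.0, 3.2, 0.4]
grip_width: 0.0002
```

```bash
python3 - <<'E'
from workcell import ctrl
import cv2
a=ctrl.camera("top")["frame"][170:290,140:300,::-1];b=ctrl.camera("scene")["frame"][150:270,360:500,::-1]
cv2.imwrite("pics/a4.png",cv2.hconcat([cv2.resize(a,(400,300)),cv2.resize(b,(400,343))[:300]]))
E
python3 d.py
```

```text
6.0333 [0.5213 0.3346 0.1043] F [-1.69  2.78 -0.15] q [-0.83  0.76  0.39  1.68 -0.38  0.78 -0.65] w -0.0001
```

View pics/a4.png

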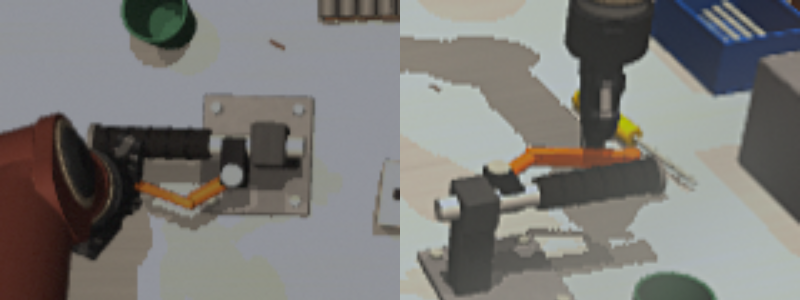

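>>> send_rows:
  deltas:
    - [1,0.06,0.1,0,0,0,0.5]
    - [1,0.12,0.2,0,0,0,1]
    - [1,0.18,0.3,0,0,0,1.5]
    - [1,0.18,0.3,0,0,0,1.5]
    - [1,0.18,0.3,0,0,0,1.5]

```text
t: 6.45
position: [0.5249, 0.3353, 0.1043]
tool_rot: [-0.0, 0.836, 0.549, 0.0]
force: [-1.8, 2.9, 0.3]
grip_width: -0.0002
```

>>> send_rows:
  deltas:
    - [1,0.04,0.08,0,0,0,0.3]
    - [1,0.08,0.15,0,0,0,0.6]
    - [1,0.08,0.15,0,0,0,0.6]

```text
t: 6.7
position: [0.5266, 0.3355, 0.1043]
tool_rot: [-0.0, 0.839, 0.544, 0.0]
force: [-3.1, 3.4, 0.1]
grip_width: 0.0
```

>>> send_rows:
  deltas:
    - [1,0.03,0.06,0,0,0,0.2]
    - [1,0.05,0.12,0,0,0,0.4]
    - [1,0.05,0.12,0,0,0,0.4]

```text
t: 6.95
position: [0.5278, 0.3354, 0.1043]
tool_rot: [-0.0, 0.841, 0.541, 0.0]
force: [-2.8, 3.9, 0.5]
grip_width: 0.0002
```

>>> send_rows:
  deltas:
    - [1,0,0.06,0,0,0,0.2]
    - [1,0.0,0.12,0,0,0,0.4]
    - [1,0.0,0.12,0,0,0,0.4]

```text
t: 7.2
position: [0.5289, 0.3346, 0.1043]
tool_rot: [-0.0, 0.843, 0.538, -0.0]
force: [-2.5, 3.7, 0.5]
grip_width: 0.0003
```

>>> send_rows:
  deltas:
    - [1,0,0.06,0,0,0,0]
    - [1,0.0,0.12,0,0,0,0]
    - [1,0.0,0.12,0,0,0,0]

```text
t: 7.45
position: [0.5291, 0.3346, 0.1043]
tool_rot: [-0.001, 0.843, 0.539, -0.001]
force: [-4.2, 4.3, 1.0]
grip_width: 0.0001
```

>>> send_rows:
  deltas:
    - [1,0,0.05,0,0,0,0]
    - [1,0.0,0.05,0,0,0,0]

```text
t: 7.62
position: [0.5292, 0.3346, 0.1042]
tool_rot: [-0.001, 0.843, 0.539, -0.001]
force: [-3.4, 4.7, 0.5]
grip_width: 0.0
```

```bash
python3 - <<'E'
from workcell import ctrl
import cv2
a=ctrl.camera("top")["frame"][190:260,150:270,::-1];b=ctrl.camera("scene")["frame"][180:240,380:480,::-1]
cv2.imwrite("pics/a5.png",cv2.vconcat([cv2.resize(a,(500,292),interpolation=2),cv2.resize(b,(500,300),interpolation=2)]))
E
python3 d.py
```

```text
7.7167 [0.5292 0.3346 0.1043] F [-3.73  4.01  1.12] q [-0.83  0.77  0.4   1.65 -0.4   0.8  -0.68] w -0.0
```

View pics/a5.png

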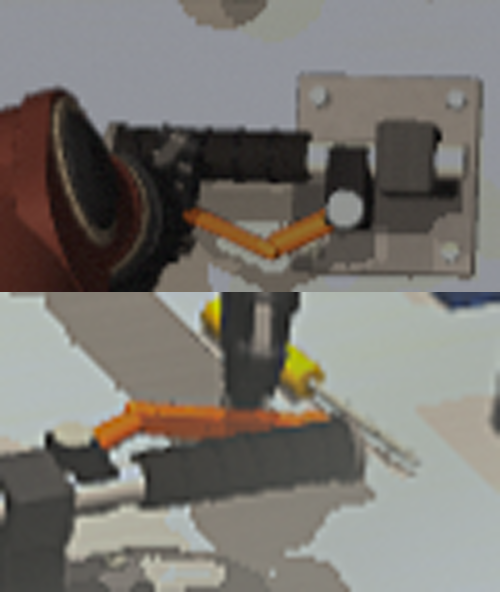

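>>> send_rows:
  deltas:
    - [1,0,0.1,0,0,0,0]
    - [1,0,0.1,0,0,0,0]
    - [1,0,0.1,0,0,0,0]
    - [1,0,0.1,0,0,0,0]
    - [1,0,0.1,0,0,0,0]
    - [1,0,0.1,0,0,0,0]
    - [1,0,0.1,0,0,0,0]
    - [1,0,0.1,0,0,0,0]

```text
t: 8.38
position: [0.5293, 0.3346, 0.1042]
tool_rot: [-0.002, 0.842, 0.539, -0.001]
force: [-5.8, 5.5, 2.7]
grip_width: -0.0002
```

>>> send_rows:
  deltas:
    - [1,0,0,0,0,0,0]
    - [1,0,0,0,0,0,0]
    - [1,0,0,0,0,0,0]
    - [1,0,0,0,0,0,0]
    - [1,0,0,0,0,0,0]
    - [1,0,0,0,0,0,0]
    - [1,0,0,0,0,0,0]
    - [1,0,0,0,0,0,0]

```text
t: 9.05
position: [0.5293, 0.3346, 0.1042]
tool_rot: [-0.002, 0.842, 0.539, -0.001]
force: [-4.4, 4.7, 2.3]
grip_width: -0.0002
```

```bash
python3 d.py .4849 .324 .105 -1.4 .445 .325 .105 -1.4
```

```text
9.05 [0.5293 0.3346 0.1042] F [-4.35  4.74  2.32] q [-0.83  0.77  0.4   1.65 -0.4   0.8  -0.68] w -0.0002
[-2.83 -3.59 -0.06] [ -0.2  -0.  -23.4]
[-4.41 -7.25 -0.04] [ -0.2  -0.  -23.4]
```

>>> send_rows:
  deltas:
    - [1,-0.2,-0.6,0,0,0,-2]
    - [1,-0.6,-1.2,0,0,0,-6]
    - [1,-1.2,-1.9,0,0,0,-10]
    - [1,-1.8,-2.6,0,0,0,-15]
    - [1,-2.4,-3.3,0,0,0,-20]
    - [1,-3,-4.1,0,0,0,-23.4]
    - [1,-3.7,-5.5,0,0,0,-23.4]
    - [1,-4.4,-7.2,0,0,0,-23.4]

```text
t: 9.72
position: [0.4498, 0.3201, 0.1046]
tool_rot: [0.003, 0.717, 0.697, 0.0]
force: [0.0, 0.6, -0.3]
grip_width: -0.0
```

>>> send_rows:
  deltas:
    - [1,0,-0.1,-1,0,0,0]
    - [1,0,-0.1,-4,0,0,0]
    - [1,0,-0.1,-7,0,0,0]
    - [1,0,-0.1,-10,0,0,0]
    - [1,0,-0.1,-12,0,0,0]
    - [1,0,-0.1,-12.5,0,0,0]
    - [1,0,-0.1,-12.5,0,0,0]

```text
t: 10.3
position: [0.449, 0.3228, 0.2317]
tool_rot: [0.001, 0.717, 0.697, 0.003]
force: [0.2, -0.4, -0.2]
grip_width: -0.0002
```

```bash
python3 - <<'E'
from workcell import ctrl
import cv2
b=ctrl.camera("scene")["frame"][150:290,320:500,::-1]
cv2.imwrite("pics/a6.png",cv2.resize(b,(720,560)))
E
python3 d.py .454 -.246 .23 16.8
```

```text
10.35 [0.4477 0.3226 0.2298] F [ 1.04 -0.76 -0.81] q [-0.9   0.5   0.37  1.75 -0.21  0.93 -0.48] w 0.0
[-5.682e+01  2.170e+00  1.000e-02] [  0.1   0.  -18.3]
```

View pics/a6.png

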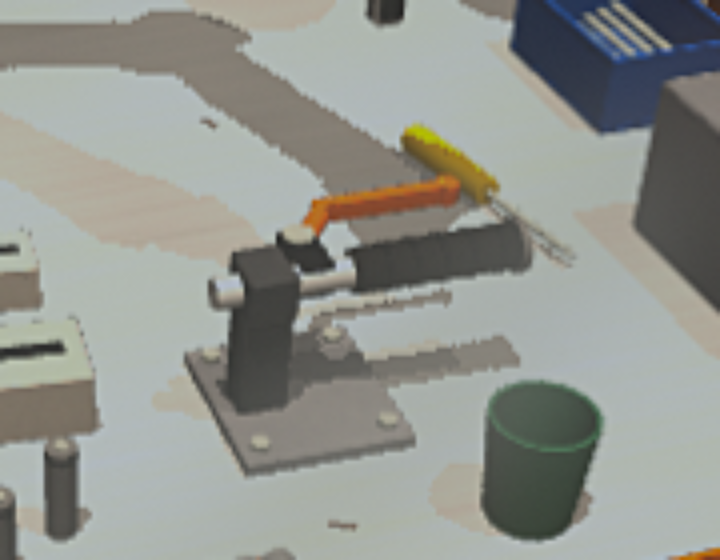

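```bash
python3 d.py .470 -.241 .23 16.8 
```

```text
10.35 [0.4477 0.3226 0.2298] F [ 1.04 -0.76 -0.81] q [-0.9   0.5   0.37  1.75 -0.21  0.93 -0.48] w 0.0
[-5.628e+01  3.750e+00  2.000e-02] [  0.1   0.  -18.3]
```

>>> send_rows:
  deltas:
    - [1,-2,0.2,0,0,0,0]
    - [1,-5,0.5,0,0,0,-1]
    - [1,-8.5,1,0,0,0,-3]
    - [1,-12,1.5,0,0,0,-5]
    - [1,-15.5,2,0,0,0,-6]
    - [1,-19,2.4,0,0,0,-7]
    - [1,-22.5,2.7,0,0,0,-8]
    - [1,-26,3,0,0,0,-9]

```text
t: 11.02
position: [0.4689, 0.0606, 0.2277]
tool_rot: [-0.001, 0.659, 0.752, -0.002]
force: [0.8, 0.4, 0.9]
grip_width: 0.0001
```

```bash
python3 d.py .470 -.241 .23 16.8 
```

```text
11.0167 [0.4689 0.0606 0.2277] F [0.78 0.45 0.86] q [-0.43  0.39  0.35  1.95 -0.18  0.83  0.15] w 0.0001
[-29.92  -3.86  -0.17] [-0.2  0.1 -9.2]
```

>>> send_rows:
  deltas:
    - [1,-3.5,-0.4,0,0,0,-1]
    - [1,-7,-0.9,0,0,0,-2]
    - [1,-11,-1.4,0,0,0,-3]
    - [1,-15,-1.9,0,0,0,-5]
    - [1,-19,-2.5,0,0,0,-6]
    - [1,-23,-3,0,0,0,-7]
    - [1,-26.5,-3.5,0,0,0,-8]
    - [1,-28.5,-3.7,0,0,0,-9]

```text
t: 11.68
position: [0.4681, -0.2301, 0.2278]
tool_rot: [-0.001, 0.6, 0.8, -0.002]
force: [-0.4, 0.2, 0.2]
grip_width: 0.0001
```

>>> send_rows:
  deltas:
    - [1,0,0,0,0,0,0]
    - [1,0,0,0,0,0,0]
    - [1,0,0,0,0,0,0]

```text
t: 11.93
position: [0.47, -0.2231, 0.2279]
tool_rot: [-0.002, 0.598, 0.802, -0.0]
force: [-0.2, 0.0, 0.4]
grip_width: -0.0003
```

```bash
python3 d.py .470 -.241 .105 16.8 
```

```text
11.9333 [ 0.47   -0.2231  0.2279] F [-0.23  0.01  0.41] q [ 0.17  0.46  0.34  1.83 -0.19  0.89  0.89] w -0.0003
[-1.75 -0.48 12.29] [-0.1 -0.1 -0.2]
```

>>> send_rows:
  deltas:
    - [1,-0.8,-0.2,1,0,0,0]
    - [1,-1.7,-0.5,4,0,0,0]
    - [1,-1.7,-0.5,7,0,0,0]
    - [1,-1.7,-0.5,9.5,0,0,0]
    - [1,-1.7,-0.5,11.5,0,0,0]
    - [1,-1.7,-0.5,12.3,0,0,0]
    - [1,-1.7,-0.5,12.3,0,0,0]
    - [1,-1.7,-0.5,12.3,0,0,0]

```text
t: 12.6
position: [0.4709, -0.2416, 0.1063]
tool_rot: [-0.0, 0.598, 0.802, -0.0]
force: [0.2, 0.6, 1.1]
grip_width: 0.0001
```

```bash
python3 - <<'E'
from workcell import ctrl
import cv2
a=ctrl.camera("top")["frame"][170:290,350:510,::-1];b=ctrl.camera("scene")["frame"][180:320,150:330,::-1]
cv2.imwrite("pics/b1.png",cv2.hconcat([cv2.resize(a,(400,300)),cv2.resize(b,(400,300))]))
E
python3 d.py .5015 -.2316 .105 16.8 
```

```text
12.7 [ 0.4716 -0.2422  0.1075] F [ 0.12  0.29 -0.04] q [ 0.26  0.64  0.27  1.93 -0.28  0.61  0.99] w 0.0002
[0.17 3.17 0.25] [ 0.1  0.1 -0.2]
```

View pics/b1.png

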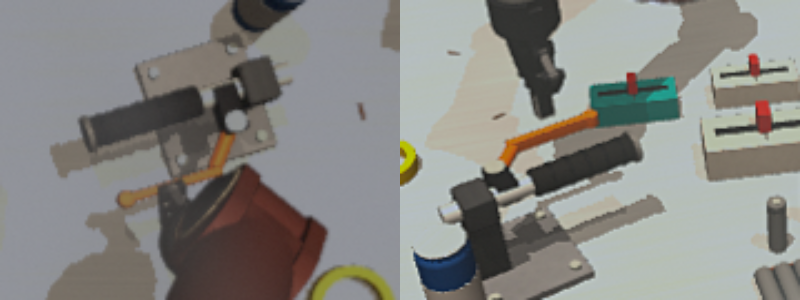

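>>> send_rows:
  deltas:
    - [1,0.1,0.5,0.1,0,0,0]
    - [1,0.2,1.3,0.2,0,0,0]
    - [1,0.2,2.2,0.2,0,0,0]
    - [1,0.2,2.9,0.2,0,0,0]
    - [1,0.2,3.2,0.2,0,0,0]
    - [1,0.2,3.2,0.2,0,0,0]
    - [1,0.2,3.2,0.2,0,0,0]

```text
t: 13.28
position: [0.5008, -0.2308, 0.1042]
tool_rot: [-0.0, 0.598, 0.802, -0.0]
force: [-0.1, -0.5, 1.1]
grip_width: -0.0001
```

```bash
python3 d.py .508 -.2296 .105 16.8 
```

```text
13.2833 [ 0.5008 -0.2308  0.1042] F [-0.12 -0.53  1.13] q [ 0.22  0.67  0.27  1.87 -0.28  0.64  0.95] w -0.0001
[-0.09  0.72 -0.08] [-0.  -0.  -0.2]
```

>>> send_rows:
  deltas:
    - [1,0,0.4,0,0,0,0]
    - [1,0,0.7,0,0,0,0]
    - [1,0.2,1.0,0,0,0,2]
    - [1,0.35,1.3,0,0,0,4]
    - [1,0.5,1.6,0,0,0,5.5]
    - [1,0.65,1.9,0,0,0,7]
    - [1,0.7,2.0,0,0,0,7.4]
    - [1,0.7,2.0,0,0,0,7.4]

```text
t: 13.95
position: [0.5182, -0.2183, 0.1043]
tool_rot: [0.0, 0.648, 0.761, -0.0]
force: [-1.1, -0.1, 1.0]
grip_width: -0.0001
```

>>> send_rows:
  deltas:
    - [1,0.06,0.1,0,0,0,0.6]
    - [1,0.12,0.2,0,0,0,1.2]
    - [1,0.12,0.2,0,0,0,1.2]
    - [1,0.12,0.2,0,0,0,1.2]

```text
t: 14.28
position: [0.5196, -0.2169, 0.1043]
tool_rot: [-0.0, 0.656, 0.754, -0.0]
force: [-1.2, 0.4, 0.3]
grip_width: -0.0001
```

```bash
python3 - <<'E'
from workcell import ctrl
import cv2
a=ctrl.camera("top")["frame"][170:290,350:510,::-1];b=ctrl.camera("scene")["frame"][180:320,150:330,::-1]
cv2.imwrite("pics/b2.png",cv2.hconcat([cv2.resize(a,(400,300)),cv2.resize(b,(400,300))]))
E
python3 d.py 
```

```text
14.3833 [ 0.5195 -0.2169  0.1042] F [-2.17  0.64  0.16] q [ 0.16  0.69  0.32  1.84 -0.33  0.67  0.8 ] w -0.0003
```

View pics/b2.png

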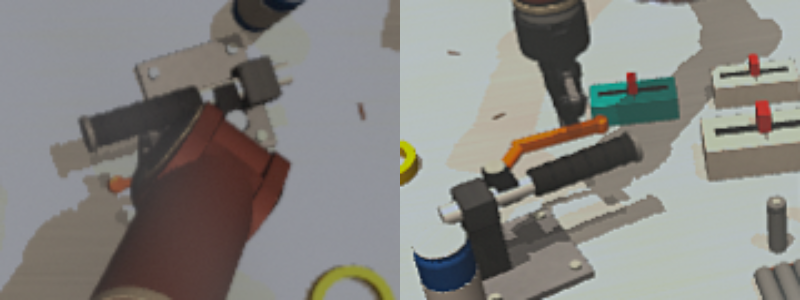

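>>> send_rows:
  deltas:
    - [1,0.06,0.1,0,0,0,0.6]
    - [1,0.06,0.15,0,0,0,0.8]
    - [1,0.06,0.15,0,0,0,0.8]

```text
t: 14.63
position: [0.5211, -0.2157, 0.1042]
tool_rot: [-0.0, 0.662, 0.75, 0.0]
force: [-2.0, 1.3, 0.3]
grip_width: -0.0001
```

>>> send_rows:
  deltas:
    - [1,0.04,0.1,0,0,0,0.6]
    - [1,0.04,0.12,0,0,0,0.6]
    - [1,0.04,0.12,0,0,0,0.6]

```text
t: 14.88
position: [0.5221, -0.2151, 0.1042]
tool_rot: [-0.001, 0.665, 0.746, 0.0]
force: [-2.4, 1.4, 0.2]
grip_width: -0.0001
```

>>> send_rows:
  deltas:
    - [1,0.02,0.06,0,0,0,0.3]
    - [1,0.04,0.12,0,0,0,0.3]
    - [1,0.04,0.12,0,0,0,0.3]

```text
t: 15.13
position: [0.5233, -0.2147, 0.1041]
tool_rot: [-0.0, 0.667, 0.745, -0.0]
force: [-2.3, 0.8, -0.8]
grip_width: -0.0003
```

>>> send_rows:
  deltas:
    - [1,0.0,0.06,0,0,0,0]
    - [1,0.0,0.1,0,0,0,0]
    - [1,0.0,0.1,0,0,0,0]

```text
t: 15.38
position: [0.5243, -0.2148, 0.1042]
tool_rot: [-0.0, 0.668, 0.745, -0.0]
force: [-2.5, 1.9, -1.2]
grip_width: -0.0004
```

>>> send_rows:
  deltas:
    - [1,0.0,0.06,0,0,0,0]
    - [1,0.0,0.1,0,0,0,0]
    - [1,0.0,0.1,0,0,0,0]

```text
t: 15.63
position: [0.5246, -0.2147, 0.1041]
tool_rot: [-0.001, 0.668, 0.745, -0.0]
force: [-4.3, 1.4, 1.3]
grip_width: 0.0003
```

>>> send_rows:
  deltas:
    - [1,0.0,0.1,0,0,0,0]
    - [1,0.0,0.1,0,0,0,0]
    - [1,0.0,0.1,0,0,0,0]
    - [1,0.0,0.1,0,0,0,0]

```text
t: 15.97
position: [0.5247, -0.2146, 0.1041]
tool_rot: [-0.002, 0.668, 0.744, -0.001]
force: [-5.5, 1.3, 1.4]
grip_width: 0.0002
```

>>> send_rows:
  deltas:
    - [1,0.0,0.1,0,0,0,0]
    - [1,0.0,0.1,0,0,0,0]
    - [1,0.0,0.1,0,0,0,0]
    - [1,0.0,0.1,0,0,0,0]

```text
t: 16.3
position: [0.5249, -0.2146, 0.1041]
tool_rot: [-0.002, 0.668, 0.744, -0.001]
force: [-8.2, 2.6, 3.3]
grip_width: -0.0002
```

```bash
python3 - <<'E'
from workcell import ctrl
import cv2
a=ctrl.camera("top")["frame"][170:290,350:510,::-1];b=ctrl.camera("scene")["frame"][180:320,150:330,::-1]
cv2.imwrite("pics/b3.png",cv2.hconcat([cv2.resize(a,(400,300)),cv2.resize(b,(400,300))]))
E
python3 d.py 
```

```text
16.4 [ 0.5249 -0.2145  0.1041] F [-6.96  2.07  3.6 ] q [ 0.14  0.69  0.33  1.82 -0.33  0.68  0.77] w 0.0003
```

View pics/b3.png

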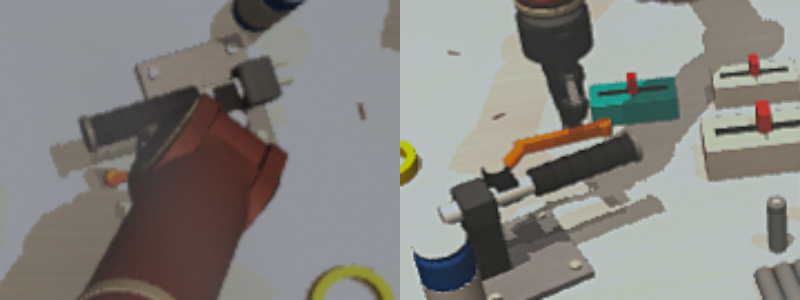

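Dead stop well short of the grip. The right lever is sound, so the left one is worn. I'll hold a little longer, then release.

>>> send_rows:
  deltas:
    - [1,0,0,0,0,0,0]
    - [1,0,0,0,0,0,0]
    - [1,0,0,0,0,0,0]
    - [1,0,0,0,0,0,0]
    - [1,0,0,0,0,0,0]
    - [1,0,0,0,0,0,0]
    - [1,0,0,0,0,0,0]
    - [1,0,0,0,0,0,0]

```text
t: 17.07
position: [0.5249, -0.2146, 0.1041]
tool_rot: [-0.002, 0.668, 0.744, -0.001]
force: [-7.0, 1.5, 2.5]
grip_width: 0.0002
```

>>> send_rows:
  deltas:
    - [1,0,0,0,0,0,0]
    - [1,0,0,0,0,0,0]
    - [1,0,0,0,0,0,0]
    - [1,0,0,0,0,0,0]
    - [1,0,0,0,0,0,0]
    - [1,0,0,0,0,0,0]

```text
t: 17.57
position: [0.5249, -0.2145, 0.1041]
tool_rot: [-0.002, 0.668, 0.744, -0.001]
force: [-6.5, 2.0, 3.9]
grip_width: -0.0001
```

```bash
python3 d.py .461 -.243 .105 16.8
```

```text
17.5667 [ 0.5249 -0.2145  0.1041] F [-6.5   2.04  3.87] q [ 0.14  0.69  0.33  1.82 -0.33  0.68  0.77] w -0.0001
[-2.14 -6.66 -0.06] [ -0.3  -0.1 -10.6]
```

>>> send_rows:
  deltas:
    - [1,-0.2,-0.6,0,0,0,-1.5]
    - [1,-0.5,-1.2,0,0,0,-5]
    - [1,-0.9,-1.8,0,0,0,-8]
    - [1,-1.3,-2.6,0,0,0,-10.6]
    - [1,-1.6,-3.8,0,0,0,-10.6]
    - [1,-1.9,-5.2,0,0,0,-10.6]
    - [1,-2.1,-6.3,0,0,0,-10.6]
    - [1,-2.1,-6.6,0,0,0,-10.6]

```text
t: 18.23
position: [0.4624, -0.2445, 0.1047]
tool_rot: [0.001, 0.598, 0.802, -0.001]
force: [0.1, 0.2, -0.2]
grip_width: -0.0001
```

>>> send_rows:
  deltas:
    - [1,0,0,-1,0,0,0]
    - [1,0,0,-4,0,0,0]
    - [1,0,0,-7,0,0,0]
    - [1,0,0,-9,0,0,0]
    - [1,0,0,-10,0,0,0]
    - [1,0,0,-10,0,0,0]

```text
t: 18.73
position: [0.4663, -0.2432, 0.2072]
tool_rot: [0.003, 0.595, 0.803, 0.001]
force: [0.1, -0.4, 0.3]
grip_width: -0.0001
```

```bash
python3 - <<'E'
from workcell import ctrl
import cv2
b=ctrl.camera("scene")["frame"][170:320,150:350,::-1]
cv2.imwrite("pics/b4.png",cv2.resize(b,(720,540)))
E
python3 d.py .520 -.05 .20 -6 .520 -.05 .20 84 .520 -.05 .20 174
```

```text
18.7833 [ 0.4652 -0.2426  0.2053] F [ 1.22  0.07 -0.09] q [ 0.22  0.49  0.33  1.85 -0.21  0.83  0.95] w -0.0004
[16.83 10.84  0.53] [ 0.2  0.1 22.9]
[16.83 10.84  0.53] [  0.1   0.2 -67.1]
[16.83 10.84  0.53] [-1.000e-01  2.000e-01 -1.571e+02]
```

View pics/b4.png

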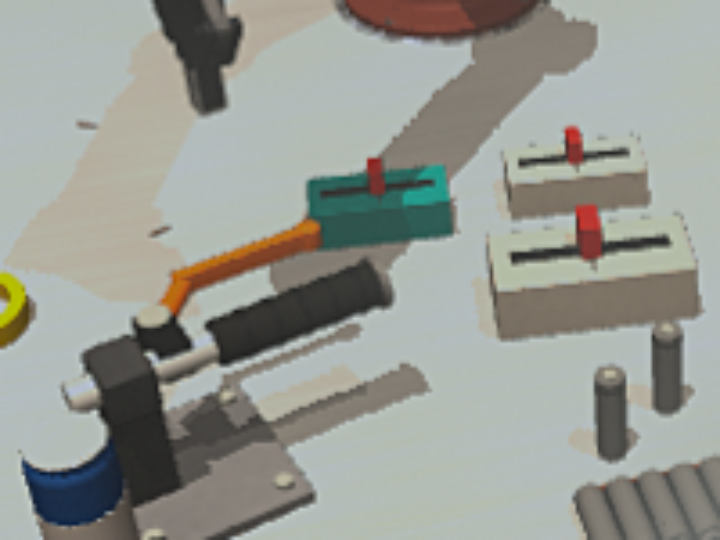

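```bash
python3 d.py .5165 -.042 .20 -6.2
```

```text
18.7833 [ 0.4652 -0.2426  0.2053] F [ 1.22  0.07 -0.09] q [ 0.22  0.49  0.33  1.85 -0.21  0.83  0.95] w -0.0004
[17.7  10.74  0.53] [ 0.2  0.1 23.1]
```

>>> send_rows:
  deltas:
    - [1,1.5,1,0,0,0,2]
    - [1,4,2.6,0,0,0,6]
    - [1,7,4.6,0,0,0,10]
    - [1,10,6.5,0,0,0,14]
    - [1,13,8.5,0,0,0,18]
    - [1,16,10,0.3,0,0,21]
    - [1,17.5,10.5,0.5,0,0,23]
    - [1,17.7,10.7,0.5,0,0,23]

```text
t: 19.45
position: [0.5143, -0.0363, 0.1966]
tool_rot: [-0.003, 0.741, 0.671, -0.001]
force: [-0.4, 0.1, -0.3]
grip_width: 0.0001
```

>>> send_rows:
  deltas:
    - [1,0,0,0,0,0,0]
    - [1,0,0,0,0,0,0]
    - [1,0,0,0,0,0,0]

```text
t: 19.7
position: [0.5148, -0.0446, 0.1991]
tool_rot: [0.0, 0.745, 0.667, -0.001]
force: [0.0, -0.3, -0.3]
grip_width: -0.0002
```

```bash
python3 d.py .5171 -.0372 .08 -6.2
```

```text
19.7 [ 0.5148 -0.0446  0.1991] F [ 0.01 -0.28 -0.32] q [-0.26  0.5   0.44  1.88 -0.28  0.82  0.23] w -0.0002
[ 0.77  0.16 11.9 ] [-0.   0.1 -0.1]
```

>>> send_rows:
  deltas:
    - [1,0.2,0.1,1,0,0,0]
    - [1,0.3,0.2,3.5,0,0,0]
    - [1,0.3,0.2,6,0,0,0]
    - [1,0.3,0.2,8.5,0,0,0]
    - [1,0.3,0.2,10.5,0,0,0]
    - [1,0.3,0.2,11.5,0,0,0]
    - [1,0.3,0.2,11.8,0,0,0]
    - [1,0.3,0.2,11.8,0,0,0]

```text
t: 20.37
position: [0.5172, -0.0403, 0.0807]
tool_rot: [-0.0, 0.745, 0.668, -0.001]
force: [-0.3, -0.3, -0.3]
grip_width: -0.0
```

```bash
python3 - <<'E'
from workcell import ctrl
import cv2
a=ctrl.camera("top")["frame"][190:290,260:400,::-1];b=ctrl.camera("scene")["frame"][200:290,260:380,::-1]
cv2.imwrite("pics/c1.png",cv2.hconcat([cv2.resize(a,(400,300)),cv2.resize(b,(400,300))]))
E
python3 d.py .5199 -.0110 .08 -6.2 .5231 .0284 .08 -6.2
```

```text
20.4667 [ 0.5182 -0.0401  0.0822] F [0.63 0.58 0.37] q [-0.18  0.68  0.33  1.98 -0.4   0.55  0.32] w -0.0001
[ 2.91 -0.15  0.22] [0.1 0.  0. ]
[ 6.86 -0.26  0.21] [0.1 0.  0. ]
```

View pics/c1.png

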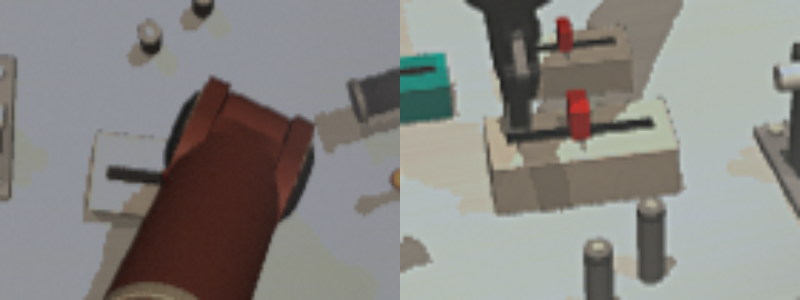

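Fingertip is just above the block, right of the red pointer. Pushing toward the left.

>>> send_rows:
  deltas:
    - [1,0.8,-0.1,0.2,0,0,0]
    - [1,1.8,-0.15,0.2,0,0,0]
    - [1,2.5,-0.2,0.2,0,0,0]
    - [1,3,-0.2,0.2,0,0,0]
    - [1,3.6,-0.2,0.2,0,0,0]
    - [1,4.2,-0.2,0.2,0,0,0]
    - [1,4.8,-0.2,0.2,0,0,0]
    - [1,4.8,-0.2,0.2,0,0,0]

```text
t: 21.13
position: [0.521, 0.0102, 0.0793]
tool_rot: [-0.0, 0.743, 0.669, 0.0]
force: [0.0, -0.6, 0.2]
grip_width: -0.0001
```

```bash
python3 - <<'E'
from workcell import ctrl
import cv2
a=ctrl.camera("top")["frame"][190:290,260:400,::-1];b=ctrl.camera("scene")["frame"][200:290,260:380,::-1]
cv2.imwrite("pics/c2.png",cv2.hconcat([cv2.resize(a,(400,300)),cv2.resize(b,(400,300))]))
E
python3 d.py .5231 .0284 .08 -6.2
```

```text
21.2333 [0.5206 0.0092 0.0792] F [-0.67  0.4  -0.36] q [-0.28  0.69  0.34  1.97 -0.42  0.55  0.24] w 0.0001
[ 1.94  0.05 -0.08] [-0.  -0.   0.1]
```

View pics/c2.png

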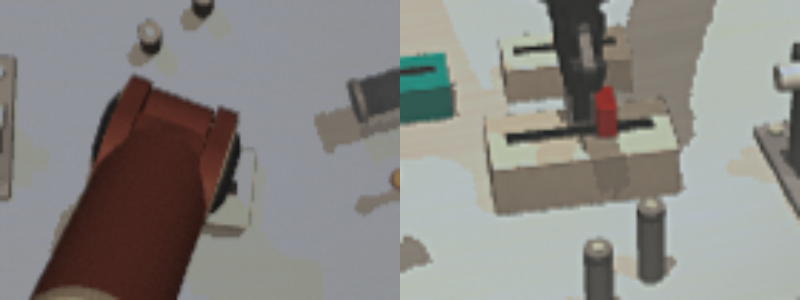

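>>> send_rows:
  deltas:
    - [1,0.4,0,0,0,0,0]
    - [1,0.8,0,0,0,0,0]
    - [1,1.1,0,0,0,0,0]
    - [1,1.4,0,0,0,0,0]
    - [1,1.6,0,0,0,0,0]
    - [1,1.7,0,0,0,0,0]
    - [1,1.7,0,0,0,0,0]

```text
t: 21.82
position: [0.5225, 0.0257, 0.0793]
tool_rot: [-0.0, 0.744, 0.668, 0.0]
force: [-1.4, -0.6, -0.4]
grip_width: 0.0002
```

>>> send_rows:
  deltas:
    - [1,0.1,0,0,0,0,0]
    - [1,0.2,0,0,0,0,0]
    - [1,0.2,0,0,0,0,0]
    - [1,0.2,0,0,0,0,0]

```text
t: 22.15
position: [0.5227, 0.0273, 0.0793]
tool_rot: [-0.0, 0.744, 0.668, -0.0]
force: [0.1, -0.5, -1.6]
grip_width: -0.0
```

>>> send_rows:
  deltas:
    - [1,0.1,0,0,0,0,0]
    - [1,0.2,0,0,0,0,0]
    - [1,0.2,0,0,0,0,0]
    - [1,0.2,0,0,0,0,0]

```text
t: 22.48
position: [0.5229, 0.0295, 0.0793]
tool_rot: [-0.0, 0.744, 0.668, 0.0]
force: [0.4, -1.4, -1.1]
grip_width: 0.0
```

>>> send_rows:
  deltas:
    - [1,0.1,0,0,0,0,0]
    - [1,0.2,0,0,0,0,0]
    - [1,0.2,0,0,0,0,0]
    - [1,0.2,0,0,0,0,0]

```text
t: 22.82
position: [0.523, 0.0298, 0.0793]
tool_rot: [0.001, 0.745, 0.668, -0.001]
force: [-0.4, -5.5, -0.4]
grip_width: 0.0
```

>>> send_rows:
  deltas:
    - [1,0.1,0,0,0,0,0]
    - [1,0.1,0,0,0,0,0]
    - [1,0.1,0,0,0,0,0]

```text
t: 23.07
position: [0.5229, 0.0298, 0.0793]
tool_rot: [0.001, 0.745, 0.667, -0.001]
force: [-0.8, -6.6, -0.6]
grip_width: 0.0003
```

Stopped at its end. Backing off and up.

>>> send_rows:
  deltas:
    - [1,-0.5,0,0,0,0,0]
    - [1,-1.5,0,0,0,0,0]
    - [1,-2.5,0,0,0,0,0]
    - [1,-2.5,0,-2,0,0,0]
    - [1,-2.5,0,-5,0,0,0]
    - [1,-2.5,0,-8,0,0,0]
    - [1,-2.5,0,-11,0,0,0]
    - [1,-2.5,0,-14,0,0,0]

```text
t: 23.73
position: [0.5201, 0.0072, 0.2208]
tool_rot: [-0.0, 0.744, 0.668, 0.0]
force: [0.2, -0.2, -1.1]
grip_width: -0.0001
```

>>> send_rows:
  deltas:
    - [1,-2,-1,-2,0,0,0]
    - [1,-5,-3,-3,0,0,0]
    - [1,-8,-5,-3,0,0,0]
    - [1,-11,-6,-3,0,0,0]
    - [1,-13,-6,-3,0,0,0]
    - [1,-14,-6,-3,0,0,0]
    - [1,-14,-6,-3,0,0,0]
    - [1,-14,-6,-3,0,0,0]

```text
t: 24.4
position: [0.4463, -0.1247, 0.2492]
tool_rot: [-0.0, 0.744, 0.668, 0.0]
force: [-0.5, 0.8, -0.3]
grip_width: 0.0004
```

```bash
python3 - <<'E'
from workcell import ctrl
import cv2
for n in("top","scene"):cv2.imwrite(f"pics/e_{n}.png",ctrl.camera(n)["frame"][:,:,::-1])
E
python3 d.py
```

```text
24.5 [ 0.4465 -0.1235  0.249 ] F [-0.64 -0.17  0.45] q [-0.16  0.36  0.52  1.95 -0.23  0.89  0.38] w -0.0003
```

View pics/e_top.png

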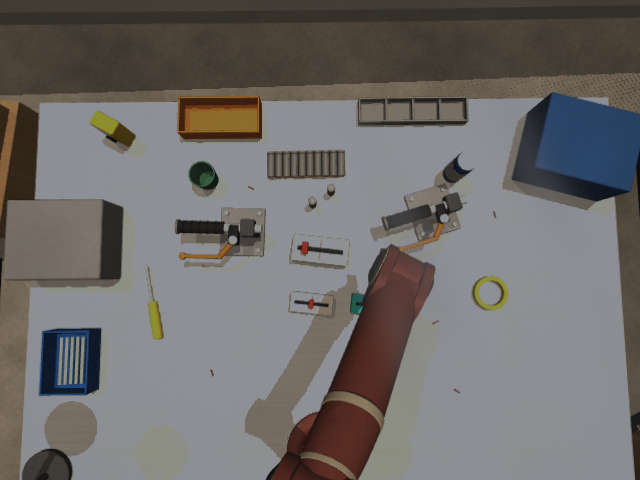

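View pics/e_scene.png

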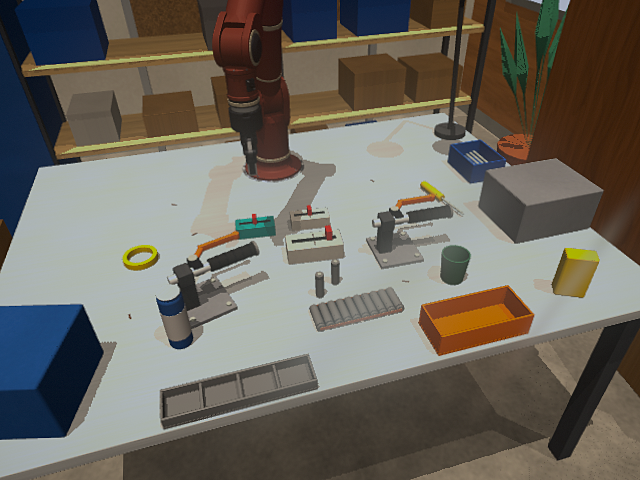

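The pictures show the red pointer at the left end of its slot (top view, pixel 305,248). Both levers are out and the loose things look unmoved.

```bash
python3 -c "
from workcell import ctrl
print(ctrl.close_job())"
```

```text
the job is handed in; nothing more can be done
None
```

The job is done and handed in at about 24.5 s, with the robot touching nothing at the end.

- **Left lever:** With the fingers shut, I pressed it with their backs until it stopped dead at the grip, about 44 mm of travel (roughly 0.41 rad). The force there was about 5 to 8 N. I held it for over a second and it sprang back out. This is the worn lever.
- **Right lever:** It stopped dead after about 20 mm (roughly 0.2 rad), well short of the grip, at about 6 to 9 N. I held it for over a second and it sprang back out. This is the sound lever.
- **Pointer:** I pushed the red pointer on the larger white block with the side of the closed fingertips, all the way to the robot's left. It came up against its end stop there, at about 6 N.

**Last checks:** The final pictures show the pointer at the left end of its slot and both levers out. The loose things look where they were, judged by eye. The force readings are noisy by about 1 N, so I called each stop from the tool no longer advancing while the force rose. No check failed. The right lever's stop came out slightly past the 0.18 rad you gave, which is within my measuring error.

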